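Square up a row of salvaged transformers with a ruler

TASK

Line up the four salvaged transformers for testing: take the ruler by its orange grip and, with its long edge, push them away from the robot until their robot-side faces all stand straight along the white line on the mat. Push them only with the ruler, never with the gripper, and leave the other things on the bench where they are. Then lay the ruler down flat, not touching the transformers, and let go.

Things in the scene. Friction and masses are not known exactly. Their poses are not given: they have to be found in the camera images.
- mat: Blue work mat fixed to the bench, 300 mm (its x, away from the robot) by 360 mm (its y), 2 mm thick, with a white line 5 mm wide and 330 mm long across it. Origin: centre of its underside. x points away from the robot (turned by up to 0.2 rad), z up.
- line (a point): Middle of the white line, on the mat's top face, 20 mm beyond the mat's centre. The line runs along y; x points across it, away from the robot. The transformers' robot-side faces all start 15 to 90 mm short of it, on its robot side (-x); some transformers already stand over the line.
- ruler: The ruler: a heavy aluminium straightedge lying flat on the bare bench to the left or right of the mat, 300 mm long (y), 60 mm wide (x), 12 mm thick, 0.3 kg, with an orange grip block standing on its middle: 40 mm along y, 22 mm along x, its top 55 mm above the underside. Origin: centre of the underside, below the grip. Both long edges (30 mm either side of the origin in x) are straight and equally good.
- trafo_red: Transformer with red plastic flanges and a copper winding, a block 40 mm (x) by 42 mm (y) and 36 mm high, about 0.18 kg (varies), loose, standing on the mat. Origin: centre of the underside. Flat sides from the bottom up to 14 mm. Four of these stand in a ragged row, about 65 mm apart along the line, each turned a little.
- trafo_white: Transformer with white plastic flanges and a copper winding, a block 40 mm (x) by 42 mm (y) and 36 mm high, about 0.18 kg (varies), loose, standing on the mat. Origin: centre of the underside. Flat sides from the bottom up to 14 mm. Four of these stand in a ragged row, about 65 mm apart along the line, each turned a little.
- trafo_green: Transformer with green plastic flanges and a copper winding, a block 40 mm (x) by 42 mm (y) and 36 mm high, about 0.18 kg (varies), loose, standing on the mat. Origin: centre of the underside. Flat sides from the bottom up to 14 mm. Four of these stand in a ragged row, about 65 mm apart along the line, each turned a little.
- trafo_yellow: Transformer with yellow plastic flanges and a copper winding, a block 40 mm (x) by 42 mm (y) and 36 mm high, about 0.18 kg (varies), loose, standing on the mat. Origin: centre of the underside. Flat sides from the bottom up to 14 mm. Four of these stand in a ragged row, about 65 mm apart along the line, each turned a little.
- bit_case: Bystander, to be left alone. Open yellow case of screwdriver bits, 100 by 170 by 37 mm high, on the opposite side of the mat to the ruler. Origin: centre of the underside.
- screwdriver: Bystander, to be left alone. Blue-handled screwdriver, 160 mm long, lying on the far strip of the mat. Origin: underside, middle of its length.
- capacitor: Bystander, to be left alone. Small black capacitor can, 24 mm across, 45 mm high, upright on the far strip of the mat. Origin: centre of the underside.
- multimeter: Bystander, to be left alone. Yellow multimeter lying on its back, 190 by 90 by about 57 mm, on the right, beside the far corner of the mat. Origin: centre of the underside.
- solder_spool: Bystander, to be left alone. Blue solder spool, 56 mm across, 42 mm high, standing on the right, between the robot and the mat. Origin: centre of the underside.
- screw_tray: Bystander, to be left alone. Red divided screw tray, 90 by 130 by 30 mm, on the left, beside the far corner of the mat. Origin: centre of the underside.
Not all that is in view belongs to the job. There is more than one size of the trafo_green; the job needs the middle-sized.

How it is judged:
On the way:
1. the ruler pushes against a transformer ((contact force between ruler and trafo_red above 0.2 N or contact force between ruler and trafo_white above 0.2 N or contact force between ruler and trafo_green above 0.2 N or contact force between ruler and trafo_yellow above 0.2 N)), for 0.1 s.
At the end, for the whole second after the job is handed in: Each transformer upright at rest on the mat, its robot-side face within 7 mm of the white line's middle, square to it within 0.12 rad, at most 160 mm along it from its middle; the ruler flat (0.05 rad, underside under 8 mm above the bench), at rest, touching no transformer (x of trafo_red in the frame of line between 0.013 and 0.027 m and y of trafo_red in the frame of line between -0.16 and 0.16 m and angle between the x axis of each of trafo_red, trafo_white, trafo_green, trafo_yellow and the x axis of line, either way round below 0.12 rad and angle between each of trafo_red, trafo_white, trafo_green, trafo_yellow's own z axis and vertical below 0.08 rad and linear speed of each of trafo_red, trafo_white, trafo_green, trafo_yellow, ruler below 0.01 m/s and contact force between each of trafo_red, trafo_white, trafo_green, trafo_yellow and ruler below 0.05 N and x of trafo_white in the frame of line between 0.013 and 0.027 m and y of trafo_white in the frame of line between -0.16 and 0.16 m and x of trafo_green in the frame of line between 0.013 and 0.027 m and y of trafo_green in the frame of line between -0.16 and 0.16 m and x of trafo_yellow in the frame of line between 0.013 and 0.027 m and y of trafo_yellow in the frame of line between -0.16 and 0.16 m and angle between ruler's own z axis and vertical below 0.05 rad and height (world z) of ruler below 0.008 m).
It fails at once if a transformer is touched by the gripper or the arm instead of the ruler (contact force between any of the fingers, the arm and trafo_red above 0.5 N or contact force between any of the fingers, the arm and trafo_white above 0.5 N or contact force between any of the fingers, the arm and trafo_green above 0.5 N or contact force between any of the fingers, the arm and trafo_yellow above 0.5 N).
It fails at once if a bystander is moved by more than 30 mm (distance of any of bit_case, screwdriver, capacitor, multimeter, solder_spool, screw_tray from where it was at the start of the episode above 0.03 m).
It fails at once if a transformer is tipped over (angle between any of trafo_red, trafo_white, trafo_green, trafo_yellow's own z axis and vertical above 0.5 rad).
It also fails if it takes over 42 s, if anything falls off the work surface, if the arm or the gripper's body presses on something with over 40 N, if the wrist force passes 120 N, or if a joint passes its speed limit or range.

ROBOT

A 6-joint arm with a two-finger parallel gripper is mounted at the origin on the work surface. World frame = base frame: x ahead of the robot, y to its left, z up, the work surface at z = 0. Lengths are in m, angles in rad, forces in N, time in s.
With the tool pointing down it reaches from about 0.35 to 0.775 m from the base axis. Payload 7.3 kg.
Tool frame: the origin (TCP) lies at the very end of the fingers, on their centre line; the grasp point (between the pads) lies 19 mm behind it; z points along the fingers, y is the line along which they close (so a half turn about z gives the same grasp; the last joint's range is limited). The gripper opens to 92 mm and grips with 3 to 60 N. Pads are 19 mm wide; open, the fingers measure 130 mm over their backs; the gripper's body (75 mm by 190 mm) begins 47 mm behind the grasp point.
Start: joints at [1.01, 0.342, 1.524, -0, 1.275, -0.146], TCP at [0.212, 0.481, 0.227] pointing down, gripper open.
Joint ranges: [-2.53, 2.53], [-0.77, 2.02], [0.04, 2.7], [-1, 4.14], [0.28, 2.66], [-3.11, 3.11]. Speed limits (rad/s): [2.57, 2.57, 3.14, 3.14, 3.14, 3.14].

INTERFACE

Orientations are given as a unit quaternion [x, y, z, w].
In Python, from plant import robot, cams gives the robot as it stands. The module is installed in compiled form; this text tells all that it offers.
- The arm moves only by the shell command python3 -m crank 'ROWS' [FORCE]. ROWS is a JSON object of lists of equal length, an entry for each row: "gripper": the opening, from 0 (shut) to 1 (fully open); "linear": the shift along the tool's x, y, z in m, a list of three; "yaw": the turn about the tool's z in rad. A call has 1 to 20 rows; each row shifts and turns the commanded pose from where the row before left it, along the tool's axes as they then stand; what a row does not reach is not made up. A row lasts 1/8 s, in which the tool goes at most 62.5 mm and 10.7 degrees, less where a joint would pass 70% of its speed; a pose out of reach is approached as far as the arm can. A call is refused whole if a number of a shift passes 0.0625 or a number of a turn 0.188, either way. A call with a gripper value outside its range is refused whole. The fingers move at their own pace and stop on an object; FORCE is the grip in N (left out, the last holds). Time passes only in rows, so rows that do not move let the fingers close. It gives the time, the measured TCP pose, the force, the opening and the grip force at its end, in the units of the state.
- robot.get_obs(): the state, without advancing time (a new reading comes with each control period).
- cams.grab_frame(name): name is "scene" or "top" or "wrist"; returns a dict with "image" (384x512x3 uint8, red, green, blue), "fovy" (degrees; the focal length in pixels is half the picture's height over the tangent of half this angle, whatever the lens; pixels are square), "cx", "cy" (the principal point, pixels), "dist" ([k1, k2, p1, p2, k3] as OpenCV has them; the pictures are not rectified), "view" (4x4, takes a point from world to camera coordinates); the wrist camera has in their place "hand_eye" (4x4, takes a point from camera to tool coordinates, whose origin is the TCP and whose axes are the flange's). Camera axes: x right, y down, z forward; pixel columns grow to the right and rows downward; lengths in m; the calibration is good to about 2 mm. A picture is of the moment at which its call begins: read the wrist's pose just before it. There is no depth.
- robot.finish_job(): hands the job in; it is judged then, once.
The state is a dict: "time": time; "joint_positions": joint angles; "joint_velocities": joint speeds; "effort": joint torques, N m; "tcp_pos": TCP position; "tool_rot": TCP orientation; "wrist_force": force on the tool from outside, world axes, zero at the start; "torque": the same for the moment, N m; "finger_gap": opening from 0.0 (shut) to 1.0 (fully open); "finger_force": force on a finger pad.
Only numpy, scipy, OpenCV 4.12 (cv2) and the standard library are available. Lean on these libraries where they do the work, as an engineer would, in place of code of your own. Each camera call takes 0.05 s, during which the arm holds its last target. There are 200 camera calls.

## Working session

There is one attempt and no reset: what is moved stays moved. The work goes in short steps, Python scripts to look and compute and a shell command to move; the robot and the scene stay as the last step left them, time stands still between calls to the robot, and variables do not carry over. Pictures are saved under pics/ and viewed, at most 10 in all, crops included, and the job is handed in when it is done.

```bash
mkdir -p pics; cat > h.py <<'E'
import numpy as np, cv2
from plant import robot, cams
def K(f):
    h=f["image"].shape[0]; F=h/2/np.tan(np.radians(f["fovy"])/2)
    return np.array([[F,0,f["cx"]],[0,F,f["cy"]],[0,0,1.]])
def ray2z(f,uv,z):
    p=cv2.undistortPoints(np.array(uv,float).reshape(-1,1,2),K(f),np.array(f["dist"],float)).reshape(-1,2)
    V=np.array(f["view"]); R,t=V[:3,:3],V[:3,3]; c=-R.T@t
    d=np.c_[p,np.ones(len(p))]@R
    zz=np.broadcast_to(z,(len(p),))
    return c+d*((zz-c[2])/d[:,2])[:,None]
def proj(f,P):
    V=np.array(f["view"]); r,_=cv2.Rodrigues(V[:3,:3])
    return cv2.projectPoints(np.array(P,float).reshape(-1,3),r,V[:3,3],K(f),np.array(f["dist"],float))[0].reshape(-1,2)
def save(f,n,crop=None,s=1):
    im=f["image"][:,:,::-1]
    if crop: x0,y0,x1,y1=crop; im=im[y0:y1,x0:x1]
    cv2.imwrite("pics/"+n,cv2.resize(im,None,fx=s,fy=s,interpolation=cv2.INTER_CUBIC))
E
python3 - <<'E'
from h import *
import pickle
for n in("top","scene"):
    f=cams.grab_frame(n); pickle.dump(f,open(n+".pkl","wb")); save(f,n+"0.png",None,1.5)
    V=np.array(f["view"]); print(n,-V[:3,:3].T@V[:3,3],f["fovy"],f["dist"])
o=robot.get_obs(); print(o["time"],o["tcp_pos"],o["tool_rot"],o["finger_gap"])
E
```

```text
top [ 0.37375779 -0.01037704  0.92531326] 56.62009775173495 [-0.05571209  0.          0.          0.          0.        ]
scene [ 1.14644979 -0.62180246  0.70506459] 49.74097463275421 [-0.01038942  0.          0.          0.          0.        ]
0.1 [0.21140793 0.48017869 0.22613577] [ 2.05953819e-01  9.78561493e-01 -6.17432982e-04 -2.19668214e-04] 0.9948101442594214
```

View pics/top0.png

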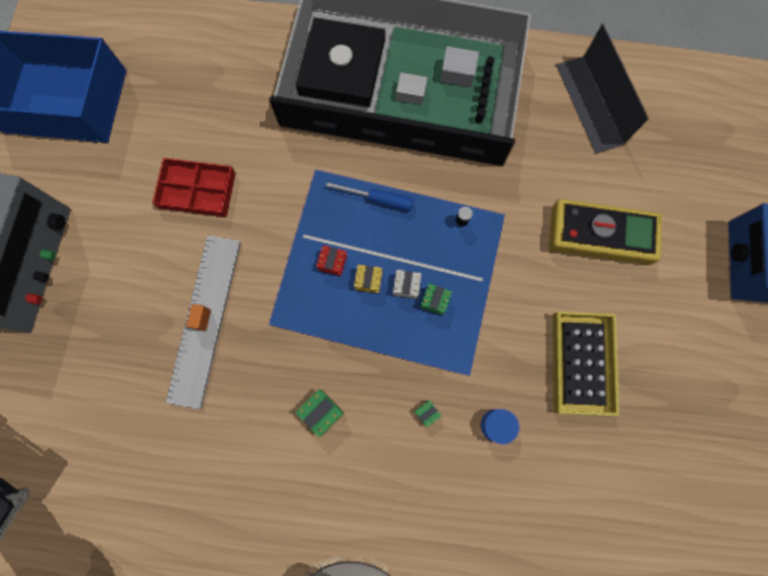

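View pics/scene0.png

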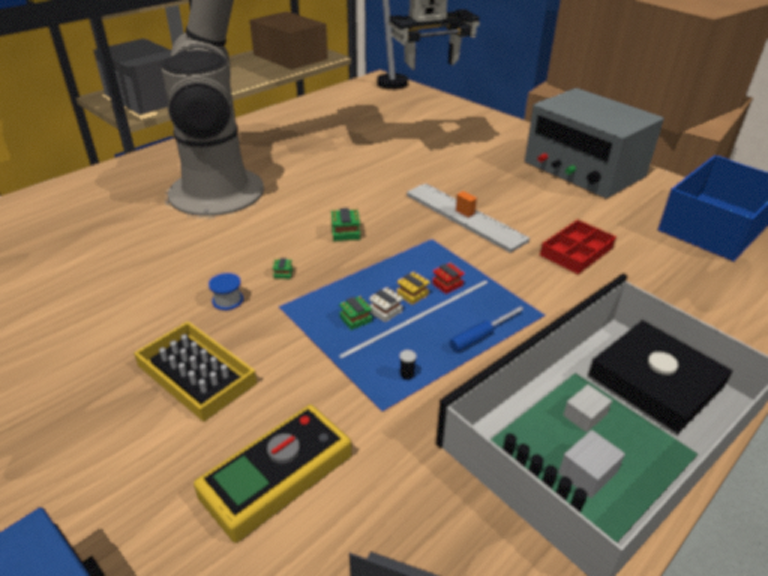

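The top view shows three greens: on the mat at (437,299), a large one on the bench at (320,412) and a small one at (428,413). The one on the mat in the row is the middle-sized. The ruler lies on the left with its grip at (198,317). The white line runs from (303,237) to (482,280).

```bash
python3 - <<'E'
from h import *
import pickle
f=pickle.load(open("top.pkl","rb")); save(f,"crop1.png",(105,105,345,280),3.3)
E
```

```text
(no output)
```

View pics/crop1.png

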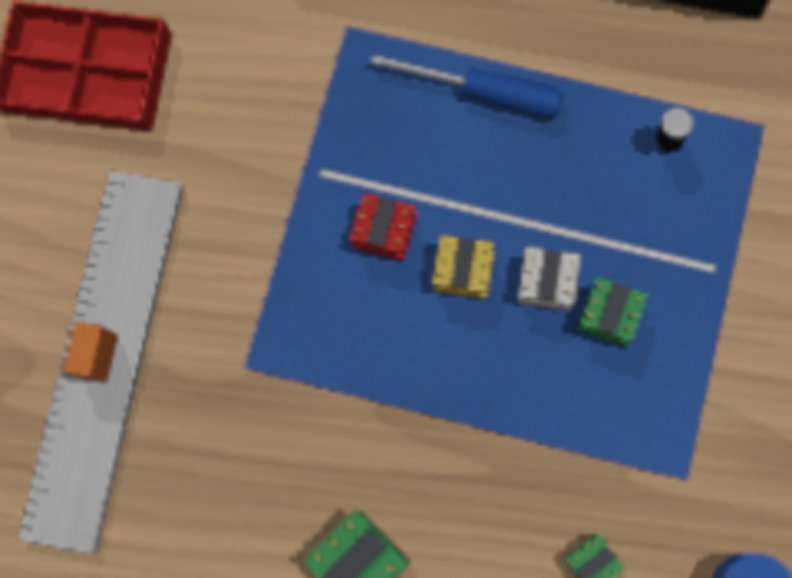

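The crop confirms four transformers in the row, red (383,226), yellow (464,266), white (549,277) and green (614,311). The line runs (321,173)–(714,268), the mat corners are clear, and the ruler corners are (110,172), (181,184), (97,552), (21,539).

```bash
python3 - <<'E'
from h import *
import pickle
f=pickle.load(open("top.pkl","rb"))
o=lambda l:[(105+(x+.5)/3.3-.5,105+(y+.5)/3.3-.5) for x,y in l]
m=ray2z(f,o([(347,28),(763,125),(688,478),(247,368)]),.002); print("mat",m.round(4),m.mean(0), [np.linalg.norm(m[i]-m[i-1]).round(4) for i in range(4)])
l=ray2z(f,o([(321,173),(714,268)]),.002); print("line",l.round(4),np.linalg.norm(l[0]-l[1]))
yl=(l[0]-l[1])[:2]; yl/=np.linalg.norm(yl); th=np.arctan2(-yl[0],yl[1]); xl=np.array([yl[1],-yl[0]]);c=l.mean(0)[:2];print("th",th,"c",c,"matth", [np.arctan2(*(m[i]-m[j])[[1,0]]) for i,j in((0,3),(1,2))])
M=m.mean(0)[:2]; print("line mid from mat",M+.02*xl)
r=ray2z(f,o([(110,172),(181,184),(97,552),(21,539)]),.012); print("ruler",r.round(4),r.mean(0),[np.linalg.norm(r[i]-r[i-1]).round(4) for i in range(4)])
d=(r[0]+r[1]-r[2]-r[3])[:2]; print("ruler long dir angle",np.arctan2(d[1],d[0]))
g=ray2z(f,o([(81,324),(116,332)]),.055);print("grip far edge",g)
for n,p in dict(red=(384,226),yel=(464,266),whi=(549,277),gre=(614,311)).items():
    q=ray2z(f,o([p]),.036)[0]; e=q[:2]-c; print(n,q.round(4),"line xy",(e@xl).round(4),(e@yl).round(4))
for n,p in dict(cap=(676,120),sdhandle=(556,105),sdtip=(372,60),tray=(152,128)).items():
    q=ray2z(f,o([p]),.03)[0]; e=q[:2]-c; print(n,q.round(3),"line xy",(e@xl).round(4),(e@yl).round(4))
E
```

```text
mat [[ 0.7677  0.1646  0.002 ]
 [ 0.724  -0.1896  0.002 ]
 [ 0.429  -0.1531  0.002 ]
 [ 0.473   0.2015  0.002 ]] [0.59841588 0.00584953 0.002     ] [np.float64(0.297), np.float64(0.3569), np.float64(0.2972), np.float64(0.3573)]
line [[ 0.6392  0.1671  0.002 ]
 [ 0.5982 -0.1591  0.002 ]] 0.3287190442270184
th -0.12496554750217681 c [0.61866917 0.00400639] matth [np.float64(-0.1243183943591001), np.float64(-0.12311967364480016)]
line mid from mat [0.61825992 0.00335672]
ruler [[0.617  0.3367 0.012 ]
 [0.6137 0.2769 0.012 ]
 [0.3176 0.2914 0.012 ]
 [0.3196 0.3519 0.012 ]] [0.46699057 0.31425726 0.012     ] [np.float64(0.2977), np.float64(0.0599), np.float64(0.2965), np.float64(0.0606)]
ruler long dir angle -0.04998561742492483
grip far edge [[0.48499733 0.32014837 0.055     ]
 [0.48220507 0.29241579 0.055     ]]
red [0.5926 0.1051 0.036 ] line xy -0.0385 0.0971
yel [0.5683 0.0391 0.036 ] line xy -0.0544 0.0285
whi [ 0.5675 -0.0273  0.036 ] line xy -0.0469 -0.0374
gre [ 0.5469 -0.0799  0.036 ] line xy -0.0608 -0.0922
cap [ 0.709 -0.114  0.03 ] line xy 0.1043 -0.1061
sdhandle [ 0.71  -0.017  0.03 ] line xy 0.0932 -0.0098
sdtip [0.731 0.135 0.03 ] line xy 0.0947 0.1439
tray [0.652 0.303 0.03 ] line xy -0.0037 0.3008
```

The mat (297×357 mm), line (329 mm) and ruler (298×60 mm) all match their given sizes. The line angle is −0.124 rad. I'll grip the block along its 40 mm so the fingers stay behind the pushing edge. First step: turn the tool and move above the grip.

```bash
python3 -m crank '{"gripper":[1,1,1,1,1,1,1,1,1,1,1,1,1,1,1],"linear":[[0,0,0],[0,0,0],[0,0,0],[0,0,0],[0,0,0],[0,0,0],[0,0,0],[-0.0255,0.0439,0.012],[-0.0255,0.0439,0.012],[-0.0255,0.0439,0.012],[-0.0255,0.0439,0.012],[-0.0255,0.0439,0.012],[-0.0255,0.0439,0.012],[0,0,0],[0,0,0]],"yaw":[0.1723,0.1723,0.1723,0.1723,0.1723,0.1723,0.1723,0,0,0,0,0,0,0,0]}' 40
cat >> h.py <<'E'
def wrist():
    from scipy.spatial.transform import Rotation as R
    o=robot.get_obs(); f=cams.grab_frame("wrist")
    T=np.eye(4); T[:3,:3]=R.from_quat(o["tool_rot"]).as_matrix(); T[:3,3]=o["tcp_pos"]
    f["view"]=np.linalg.inv(T@np.array(f["hand_eye"])); f["o"]=o; return f
E
python3 - <<'E'
from h import *
import pickle
f=wrist(); pickle.dump(f,open("w1.pkl","wb")); save(f,"w1.png",None,1.5)
print(f["o"]["tcp_pos"],f["o"]["tool_rot"])
g=[(.467,.3143,.055),(.467,.3143,.012)]; print(proj(f,g)*1.5)
E
```

```text
time: 1.98
tcp_pos: [0.4665, 0.3145, 0.1544]
tool_rot: [0.725, 0.689, -0.0, -0.0]
wrist_force: [-0.1, 0.6, -0.3]
finger_gap: 1.004
finger_force: 0.0
[0.4664635  0.31451867 0.15438054] [ 7.24789663e-01  6.88969933e-01 -4.83891520e-04 -3.75811002e-04]
[[393.64590384 294.56260192]
 [393.38645614 274.72794167]]
```

View pics/w1.png

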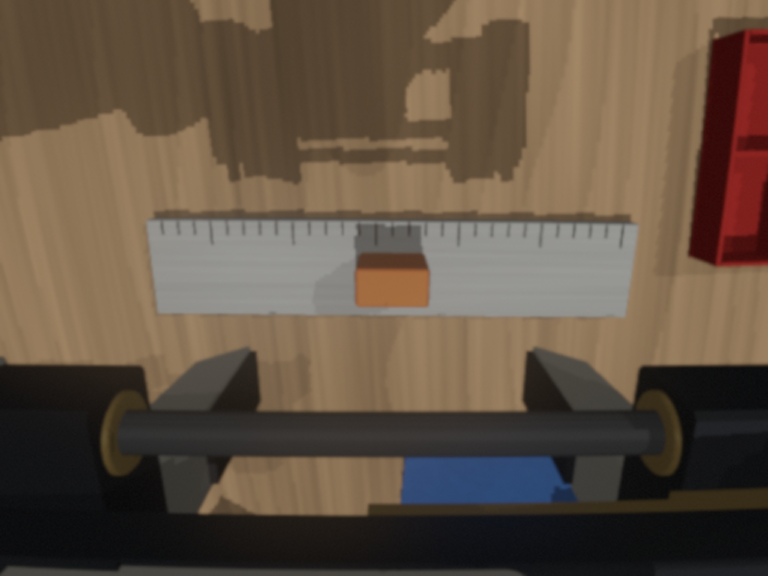

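The wrist view shows the ruler with corners (149,220), (636,223), (627,317), (157,313) and the grip top spanning (357,268)–(429,306), between the open fingers.

```bash
python3 - <<'E'
from h import *
import pickle
f=pickle.load(open("w1.pkl","rb"))
o=lambda l:[((x+.5)/1.5-.5,(y+.5)/1.5-.5) for x,y in l]
g=ray2z(f,o([(357,267),(429,267),(429,306),(357,306)]),.055); print(g.round(4),g.mean(0))
r=ray2z(f,o([(149,220),(636,223),(627,317),(157,313)]),.012); print(r.round(4),r.mean(0),[np.linalg.norm(r[i]-r[i-1]).round(4) for i in range(4)])
d=r[1]+r[2]-r[0]-r[3]; print(np.arctan2(d[1],d[0]))
E
```

```text
[[0.4483 0.3305 0.055 ]
 [0.4862 0.3287 0.055 ]
 [0.4856 0.3071 0.055 ]
 [0.4468 0.309  0.055 ]] [0.46674052 0.3188198  0.055     ]
[[0.3203 0.3563 0.012 ]
 [0.6157 0.3396 0.012 ]
 [0.615  0.2793 0.012 ]
 [0.3145 0.2969 0.012 ]] [0.46636293 0.31802593 0.012     ] [np.float64(0.0596), np.float64(0.2958), np.float64(0.0604), np.float64(0.301)]
-0.05749941733605535
```

```bash
python3 -m crank '{"gripper":[1,1,1,1,1,1,0,0,0,0,0,0],"linear":[[0.003,0,0.03],[0,0,0.04],[0,0,0.03],[0,0,0.02],[0,0,0.014],[0,0,0],[0,0,0],[0,0,0],[0,0,0],[0,0,0],[0,0,0],[0,0,0]],"yaw":[0,0,0,0,0,0,0,0,0,0,0,0]}' 40
```

```text
time: 3.52
tcp_pos: [0.4671, 0.3175, 0.0207]
tool_rot: [0.725, 0.689, -0.0, -0.0]
wrist_force: [-0.4, 0.5, -0.4]
finger_gap: 0.435
finger_force: 39.9
```

```bash
python3 -m crank '{"gripper":[0,0,0,0,0,0,0,0,0,0,0,0,0,0,0,0,0,0,0,0],"linear":[[0,0,-0.01],[0,0,-0.03],[0,0,-0.03],[0,0,0],[0,0,0],[0,0,0],[0,0,0],[0,0,0],[0,0,0],[0,0,0],[0,0,0],[0,0,0],[-0.0082,-0.0487,0],[-0.0082,-0.0487,0],[-0.0082,-0.0487,0],[-0.0082,-0.0487,0],[-0.0082,-0.0487,0],[-0.0082,-0.0487,0],[0,0,0],[0,0,0]],"yaw":[0,0,0,-0.1663,-0.1663,-0.1663,-0.1663,-0.1663,-0.1663,-0.1663,-0.1663,-0.1663,0,0,0,0,0,0,0,0]}' 40
python3 - <<'E'
from h import *
import pickle
f=cams.grab_frame("top"); pickle.dump(f,open("t2.pkl","wb")); save(f,"t2.png",(140,105,360,270),3.6)
o=robot.get_obs(); print(o["tcp_pos"],o["tool_rot"],o["wrist_force"])
E
```

```text
time: 6.02
tcp_pos: [0.4796, 0.0217, 0.0909]
tool_rot: [0.062, 0.998, 0.0, -0.0]
wrist_force: [-0.3, 1.1, -2.6]
finger_gap: 0.431
finger_force: 40.0
[0.47955202 0.02220655 0.09084641] [ 6.18613454e-02  9.98084726e-01  2.10557741e-04 -9.74790787e-05] [-0.0116782   0.20507903 -3.29303867]
```

View pics/t2.png

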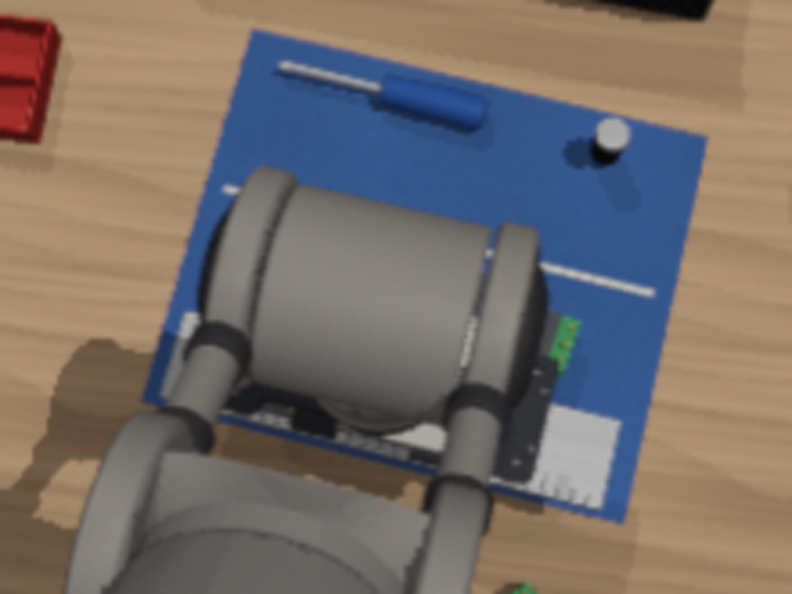

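The top view shows the ruler held level behind the row. Its front corners are at (188,313) and (621,420), parallel to the line from (226,188) to (653,293), and the row is untouched. Next I work out the exact edge distance to the line.

```bash
python3 - <<'E'
from h import *
import pickle
f=pickle.load(open("t2.pkl","rb"))
o=lambda l:[(140+(x+.5)/3.6-.5,105+(y+.5)/3.6-.5) for x,y in l]
l=ray2z(f,o([(226,188),(653,293)]),.002);yl=(l[0]-l[1])[:2]; L=np.linalg.norm(yl);yl/=L; xl=np.array([yl[1],-yl[0]]);c=l.mean(0)[:2]
print(c,L,np.arctan2(xl[1],xl[0]))
r=ray2z(f,o([(188,313),(621,420),(603,507),(163,397)]),.082)[:,:2]
for p in r: print(((p-c)@xl).round(4),((p-c)@yl).round(4))
t=robot.get_obs()["tcp_pos"][:2]-c; print("tcp",t@xl,t@yl)
E
python3 -m crank '{"gripper":[0,0,0,0,0],"linear":[[0,0,0.03],[0,0,0.02],[0,0,0.01],[0,0,0.006],[0,0,0]],"yaw":[0,0,0,0,0]}' 40
```

```text
[0.61882617 0.00335406] 0.3277162665097198 -0.12903204843210453
-0.1114 0.1464
-0.1102 -0.1512
-0.1688 -0.1522
-0.1702 0.1466
tcp -0.14054218215346123 0.00077476092898965
time: 6.7
tcp_pos: [0.4799, 0.0218, 0.0248]
tool_rot: [0.062, 0.998, 0.0, 0.0]
wrist_force: [0.3, -0.0, -3.7]
finger_gap: 0.437
finger_force: 40.0
```

```bash
python3 -m crank '{"gripper":[0,0,0,0,0,0,0,0,0,0,0,0,0,0,0,0,0,0,0],"linear":[[-0.008,0,0],[-0.008,0,0],[-0.007,0,0],[-0.007,0,0],[-0.007,0,0],[-0.007,0,0],[-0.007,0,0],[-0.007,0,0],[-0.007,0,0],[-0.007,0,0],[-0.007,0,0],[-0.007,0,0],[-0.005,0,0],[-0.005,0,0],[-0.004,0,0],[-0.003,0,0],[-0.002,0,0],[-0.002,0,0],[0,0,0]],"yaw":[0,0,0,0,0,0,0,0,0,0,0,0,0,0,0,0,0,0,0]}' 40
python3 - <<'E'
from h import *
import pickle
f=wrist(); pickle.dump(f,open("w3.pkl","wb")); s=cams.grab_frame("scene"); pickle.dump(s,open("s3.pkl","wb")); save(s,"s3.png",(150,130,400,310),3.2)
o=robot.get_obs(); print(o["tcp_pos"],o["tool_rot"],o["wrist_force"]); t=o["tcp_pos"][:2]-np.array([.6186,.0035]);print(t@[np.cos(.125),-np.sin(.125)])
E
```

```text
time: 9.07
tcp_pos: [0.5863, 0.0082, 0.0248]
tool_rot: [0.062, 0.998, 0.0, 0.0]
wrist_force: [-2.2, 0.4, -3.3]
finger_gap: 0.435
finger_force: 40.0
[0.5863027  0.00816874 0.02485924] [6.20464300e-02 9.98073144e-01 1.49001588e-05 4.90218680e-04] [-2.20050294  0.5886839  -3.29261375]
-0.03262737795016307
```

View pics/s3.png

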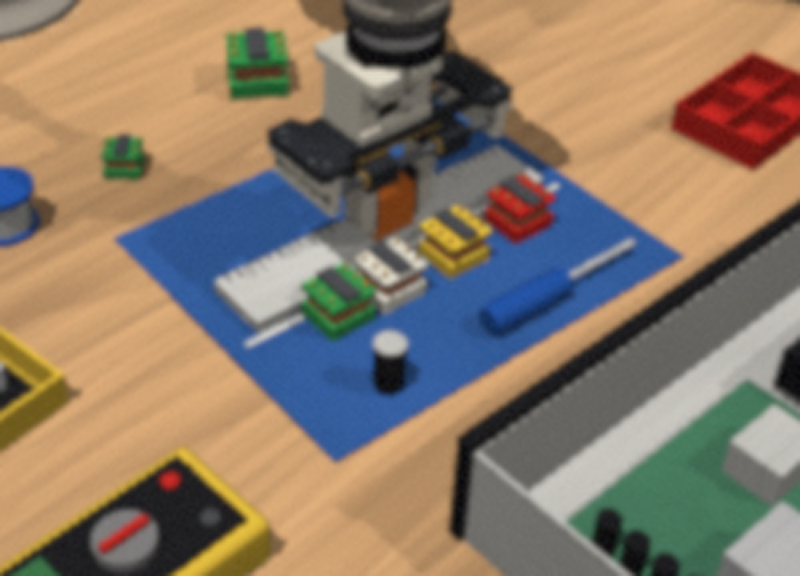

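All four stand along the ruler's edge, about 3 mm short of the line by the numbers. I'll push 2.5 mm more, back off, lay the ruler on the mat, let go and rise.

```bash
python3 -m crank '{"gripper":[0,0,0,0,0,0,0,0,0,0,1,1,1,1,1,1,1,1],"linear":[[-0.0015,0,0],[-0.001,0,0],[0,0,0],[0.004,0,0],[0.01,0,0],[0.015,0,0],[0.02,0,0],[0,0,0.0015],[0,0,0.001],[0,0,0],[0,0,0],[0,0,0],[0,0,0],[0,0,0],[0,0,-0.02],[0,0,-0.04],[0,0,-0.04],[0,0,-0.04]],"yaw":[0,0,0,0,0,0,0,0,0,0,0,0,0,0,0,0,0,0]}' 40
python3 -m crank '{"gripper":[1,1,1,1,1,1,1],"linear":[[0.02,0.05,-0.02],[0.02,0.05,0],[0.02,0.05,0],[0.02,0.05,0],[0.02,0.05,0],[0.02,0.05,0],[0,0,0]],"yaw":[0,0,0,0,0,0,0]}'
python3 - <<'E'
from h import *
import pickle
f=cams.grab_frame("top"); pickle.dump(f,open("t4.pkl","wb")); save(f,"t4.png",(165,105,345,240),4.4)
E
```

```text
time: 11.42
tcp_pos: [0.5396, 0.014, 0.1635]
tool_rot: [0.062, 0.998, 0.0, 0.0]
wrist_force: [1.3, -0.1, -1.0]
finger_gap: 1.0
finger_force: 0.0
time: 12.3
tcp_pos: [0.4564, 0.3296, 0.182]
tool_rot: [0.06, 0.998, 0.0, -0.0]
wrist_force: [-0.1, -1.0, -0.4]
finger_gap: 0.996
finger_force: 0.0
```

View pics/t4.png

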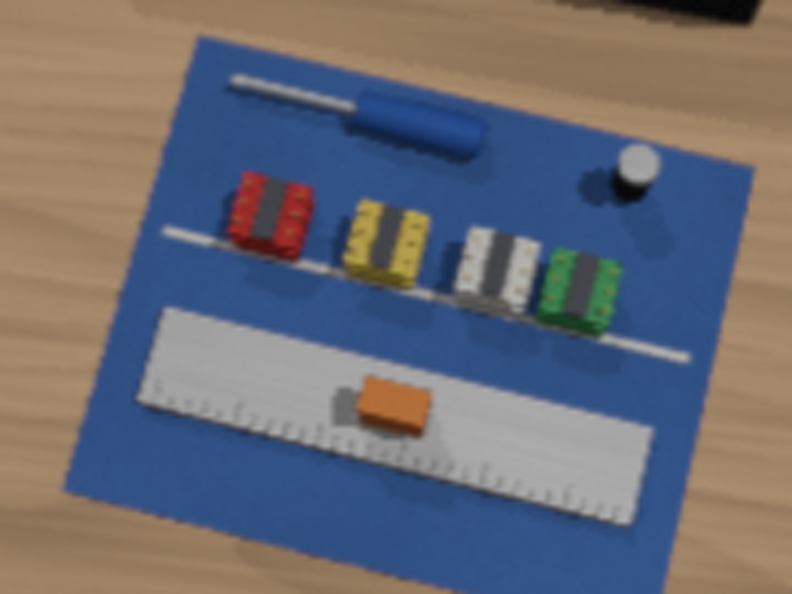

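All four near faces lie on the line to within a few pixels (about 0.4 mm each), and the ruler is flat with a clear gap to them. I'll check squareness in one enlarged crop.

```bash
python3 - <<'E'
from h import *
import pickle
f=pickle.load(open("t4.pkl","rb")); save(f,"c4.png",(213,138,311,188),8)
E
```

```text
(no output)
```

View pics/c4.png

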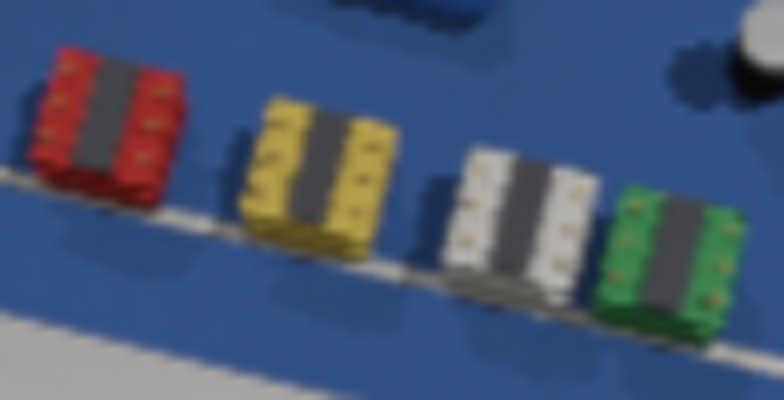

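The enlarged crop shows all four with edge slopes of 0.22–0.25 against the line's 0.25, so they are square. Their bases are within about 2 mm of the line. Handing in.

```bash
python3 -c "
from plant import robot
print(robot.finish_job())"
```

```text
the job is handed in; nothing more can be done
None
```

I handed the job in at about 12 s. By my last pictures, the four transformers stand square with their robot-side faces within about 2 mm of the white line. The ruler lies flat on the mat, released and clear of them. The hand-in returned no verdict.

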